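Clamp down the mill cover with its four knobs in cross order

TASK

Clamp down the cover of the grain mill evenly: tighten its four knobs clockwise, each roughly half a turn until you feel it come up firm and not forced beyond that, in cross order - the red knob first, then the one diagonally opposite, then the other two in either order, finishing each knob before starting the next. Do not lean on the cover, leave the jar, shaker and tin beside it where they stand, and let go of the knobs at the end.

Things in the scene. Friction and masses are not known exactly. Their poses are not given: they have to be found in the camera images.
- mill: Table-top grain mill housing: a white drum 184 mm across and 50 mm high, fixed to the worktop, with a 50 mm wide spout out to 130 mm on its -y side. Origin: centre of its underside, on the worktop; z up. It carries the aluminium cover and the four knobs on its studs, on a square of 100 mm side.
- cover: Aluminium cover plate, 172 mm across, 7 mm thick, with a low boss in the middle. Origin: centre of its underside; z is its normal. It rides up on a springy gasket under the knobs and must be drawn down to the rim: origin 52 mm over the worktop when home, 3 to 5 mm higher and slightly tilted at the start.
- knob_red_top (a point): Centre of the top of a clamping knob, the red one, at (-50, +50) mm in mill x, y. Round fluted knob 36 mm in diameter, 24 mm high (grip it there from above). It sinks 2 mm per rad clockwise; it stops on its thread 1.65 to 2.5 rad from the start (chance), its top then 92 mm over the worktop, 33 mm over the cover. Let go, it springs back a little but stays tight.
- knob_red_stud (a joint): Springy twist of the stud under that knob (rad, + clockwise from above), in its rubber bush: torque on the knob / 0.8 N m per rad. While a knob runs down it drags with about 0.12 N m (0.15 rad). Home, it stops on the thread and only the stud twists on: 0.3 to 0.45 N m (0.37 to 0.55 rad) is firm, under 0.23 N m is not, over 0.6 N m (0.75 rad) harms it. Felt at a wrist it may read 0.1 N m less.
- knob_opp_top (a point): Centre of the top of a clamping knob, the black one diagonally across from the red one, at (+50, -50) mm in mill x, y. Round fluted knob 36 mm in diameter, 24 mm high (grip it there from above). It sinks 2 mm per rad clockwise; it stops on its thread 1.65 to 2.5 rad from the start (chance), its top then 92 mm over the worktop, 33 mm over the cover. Let go, it springs back a little but stays tight.
- knob_opp_stud (a joint): Springy twist of the stud under that knob (rad, + clockwise from above), in its rubber bush: torque on the knob / 0.8 N m per rad. As told at the red one.
- knob_b_top (a point): Centre of the top of a clamping knob, a black one, on the second diagonal, at (+50, +50) mm in mill x, y. Round fluted knob 36 mm in diameter, 24 mm high (grip it there from above). It sinks 2 mm per rad clockwise; it stops on its thread 1.65 to 2.5 rad from the start (chance), its top then 92 mm over the worktop, 33 mm over the cover. Let go, it springs back a little but stays tight.
- knob_b_stud (a joint): Springy twist of the stud under that knob (rad, + clockwise from above), in its rubber bush: torque on the knob / 0.8 N m per rad. As told at the red one.
- knob_c_top (a point): Centre of the top of a clamping knob, a black one, on the second diagonal, at (-50, -50) mm in mill x, y. Round fluted knob 36 mm in diameter, 24 mm high (grip it there from above). It sinks 2 mm per rad clockwise; it stops on its thread 1.65 to 2.5 rad from the start (chance), its top then 92 mm over the worktop, 33 mm over the cover. Let go, it springs back a little but stays tight.
- knob_c_stud (a joint): Springy twist of the stud under that knob (rad, + clockwise from above), in its rubber bush: torque on the knob / 0.8 N m per rad. As told at the red one.
- spice: Spice jar with a yellow cap, 42 mm across, 96 mm high, standing near the mill; origin at the centre of its foot. Bystander.
- salt: Salt shaker, clear with a grey top, 44 mm across, 90 mm high, standing near the mill; origin at the centre of its foot. Bystander.
- tuna: Low round food tin, 86 mm across, 40 mm high, near the mill; origin at the centre of its foot. Bystander.

How it is judged (in metres and radians):
On the way, in this order (a step that is already met when the one before it is completed fails the run):
1. the red knob is screwed home and firm (0.22 N m on its stud) (z of knob_red_top in the frame of mill below 0.0932 m and value of joint knob_red_stud above 0.28 rad), for 0.1 s.
2. the knob opposite the red one is home and firm too (z of each of knob_red_top, knob_opp_top in the frame of mill below 0.0932 m and value of joint knob_opp_stud above 0.28 rad), for 0.1 s.
3. one of the other two knobs is home and firm (((z of knob_b_top in the frame of mill below 0.0932 m and value of joint knob_b_stud above 0.28 rad) or (z of knob_c_top in the frame of mill below 0.0932 m and value of joint knob_c_stud above 0.28 rad))), for 0.1 s.
4. the last knob is home and firm, and all four are home (z of each of knob_red_top, knob_opp_top, knob_b_top, knob_c_top in the frame of mill below 0.0932 m and ((z of knob_b_top in the frame of mill below 0.0932 m and value of joint knob_b_stud above 0.28 rad) or (z of knob_c_top in the frame of mill below 0.0932 m and value of joint knob_c_stud above 0.28 rad))), for 0.1 s.
At the end, for the whole second after the job is handed in: All four knobs are still screwed home (tops within 1.2 mm of their home height) and released; the cover lies down on the rim (within 1.5 mm) and level (within 0.015 rad); the jar, the shaker and the tin stand within 30 mm of where they stood (z of each of knob_red_top, knob_opp_top, knob_b_top, knob_c_top in the frame of mill below 0.0932 m and z of cover in the frame of mill below 0.0535 m and angle between cover's own z axis and vertical below 0.015 rad and distance of each of spice, salt, tuna from where it was at the start of the episode below 0.03 m); the robot touches nothing.
It fails at once if a knob is overtightened (over 0.6 N m: its stud twists by more than 0.75 rad) (value of joint any of knob_red_stud, knob_opp_stud, knob_b_stud, knob_c_stud above 0.75 rad).
It fails at once if the opposite knob is turned (to within 1.3 rad of home) before the red one is home (z of knob_opp_top in the frame of mill below 0.0946 m and not (z of knob_red_top in the frame of mill below 0.0932 m)).
It fails at once if a knob of the second diagonal is turned (to within 1.3 rad of home) before both of the first diagonal are home, or both of the second are turned before either of them is home ((z of any of knob_b_top, knob_c_top in the frame of mill below 0.0946 m and not (z of each of knob_red_top, knob_opp_top in the frame of mill below 0.0932 m)) or (z of each of knob_b_top, knob_c_top in the frame of mill below 0.0946 m and not (z of any of knob_b_top, knob_c_top in the frame of mill below 0.0932 m))).
It fails at once if the robot presses on the cover with more than 25 N (contact force between any of the arm, the fingers and cover above 25 N).
It fails at once if the jar, the shaker or the tin is moved by more than 30 mm (distance of any of spice, salt, tuna from where it was at the start of the episode above 0.03 m).
It also fails if it takes over 72 s, if anything falls off the work surface, if the arm or the gripper's body presses on something with over 40 N, if the wrist force passes 120 N, or if a joint passes its speed limit or range.

ROBOT

A 6-joint arm with a two-finger parallel gripper is mounted at the origin on a cart in front of the work surface, level with it; the furniture and walls round the work are solid. World frame = base frame: x ahead of the robot, y to its left, z up, the work surface at z = 0. Lengths are in mm, angles in rad, forces in N, time in s.
With the tool pointing down it reaches from about 425 to 925 mm from the base axis. Payload 12.5 kg.
Tool frame: the origin (TCP) lies at the very end of the fingers, on their centre line; the grasp point (between the pads) lies 19 mm behind it; z points along the fingers, y is the line along which they close (so a half turn about z gives the same grasp; the last joint's range is limited). The gripper opens to 85 mm and grips with 20 to 120 N. Pads are 22 mm wide; open, the fingers measure 114 mm over their backs; the gripper's body (76 mm by 85 mm) begins 54 mm behind the grasp point. The pads swing forward as they close: fully open they stand 13 mm farther back than shut.
Start: joints at [-1.267, 0.491, 1.559, -0, 1.092, -0.106], TCP at [249.04, -573.257, 231.327] pointing down, gripper open.
Joint ranges: [-3.1, 3.1], [-0.84, 2.19], [0.05, 2.79], [-1.13, 4.28], [0.06, 2.93], [-2.69, 2.69]. Speed limits (rad/s): [2.22, 2.22, 2.79, 3.14, 3.14, 3.14].

INTERFACE

Orientations are given as a unit quaternion [w, x, y, z].
In Python, from bench import * gives the robot as it stands. The module is installed in compiled form; this text tells all that it offers.
- The arm moves only by the shell command python3 -m crank 'ROWS' [FORCE]. ROWS is JSON, a list of rows, each a list of 7 numbers: the shift along the tool's x, y, z each as a share of 0.08 m, from -1 to 1, then the turn, a rotation vector about the tool's x, y, z each as a share of 90 degrees, from -1 to 1, then the gripper command: -1 is fully open, 1 is shut, values between are in proportion. In form: [[dx, dy, dz, wx, wy, wz, jaw], ...]. A call has 1 to 12 rows; each row is the pose to reach, as a shift and turn from the pose commanded when the call began, along the tool's axes at that moment; what a row does not reach only later rows make up. A row lasts 1/8 s, in which the tool goes at most 62.5 mm and 10.7 degrees, less where a joint would pass 70% of its speed; a pose out of reach is approached as far as the arm can. A call with a number of a shift or a turn outside -1 to 1 is refused whole. A call with a gripper value outside its range is refused whole. The fingers move at their own pace and stop on an object; FORCE is the grip in N (left out, the last holds). Time passes only in rows, so rows that repeat a pose let the fingers close. It gives the time, the measured TCP pose, the force, the opening and the grip force at its end, in the units of the state.
- get_state(): the state, without advancing time (a new reading comes with each control period).
- snapshot(name): name is "scene" or "top" or "wrist"; returns (picture, depth): 480x640x3 uint8, red, green, blue; 480x640 float32, mm along the optical axis (not along the pixel's ray), 0 where there is no reading.
- get_calibration(name): a dict with "fx", "fy", "cx", "cy" (pixels), "R" (3x3) and "t" (3): a world point X has camera coordinates R X + t; the wrist camera has in their place "hand_eye" (4x4, takes a point from camera to tool coordinates, whose origin is the TCP and whose axes are the flange's). Camera axes: x right, y down, z forward; pixel columns grow to the right and rows downward; lengths in mm; the calibration is good to about 2 mm. A picture is of the moment at which its call begins: read the wrist's pose just before it. get_calibration takes no time and is no camera call.
- close_job(): hands the job in; it is judged then, once.
The state is a dict: "clock": time; "q": joint angles; "joint_vel": joint speeds; "joint_efforts": joint torques, N m; "tool_pos": TCP position; "orientation": TCP orientation; "wrist_force": force on the tool from outside, world axes, zero at the start; "torque": the same for the moment, N m; "opening": finger opening in mm; "gripper_force": force on a finger pad.
Only numpy, scipy, OpenCV 4.12 (cv2) and the standard library are available. Lean on these libraries where they do the work, as an engineer would, in place of code of your own. Each camera call takes 0.05 s, during which the arm holds its last target. There are 200 camera calls.

## Working session

There is one attempt and no reset: what is moved stays moved. The work goes in short steps, Python scripts to look and compute and a shell command to move; the robot and the scene stay as the last step left them, time stands still between calls to the robot, and variables do not carry over. Pictures are saved under pics/ and viewed, at most 10 in all, crops included, and the job is handed in when it is done.

```bash
mkdir -p pics
python3 - <<'E'
from bench import *
import cv2,numpy as np
s=get_state();print({k:np.round(v,3).tolist() for k,v in s.items()})
for n in("top","scene"):
    p,d=snapshot(n);np.savez(f"{n}.npz",p=p,d=d);cv2.imwrite(f"pics/{n}.png",p[:,:,::-1])
    c=get_calibration(n);print(n,{k:np.round(v,4).tolist() for k,v in c.items()})
print(get_calibration("wrist"))
E
```

```text
{'clock': 0.0, 'q': [-1.267, 0.492, 1.559, -0.0, 1.092, -0.106], 'joint_vel': [-0.0, 0.0, 0.0, 0.0, 0.0, 0.001], 'joint_efforts': [0.0, -61.845, -26.159, -0.0, 0.004, -0.0], 'tool_pos': [248.957, -573.012, 230.72], 'orientation': [-0.001, 0.979, 0.203, -0.0], 'wrist_force': [-0.471, -0.072, 0.923], 'torque': [0.06, 0.026, 0.012], 'gripper_force': 0.0, 'opening': 85.321}
top {'fx': 557.3198, 'fy': 557.3198, 'cx': 317.2669, 'cy': 244.2014, 'R': [[-0.1317, -0.9913, -0.0055], [-0.9654, 0.1295, -0.2262], [0.225, -0.0245, -0.9741]], 't': [-210.2615, 590.6281, 822.4036]}
scene {'fx': 503.674, 'fy': 503.674, 'cx': 313.0792, 'cy': 246.9545, 'R': [[-0.8963, -0.4434, 0.0104], [-0.3263, 0.6434, -0.6925], [0.3003, -0.624, -0.7214]], 't': [360.0721, 422.3765, 677.3425]}
{'fx': 345.21415225396083, 'fy': 345.21415225396083, 'cx': 325.10004153600545, 'cy': 236.92397268300985, 'hand_eye': array([[ 8.99333576e-04, -9.58585603e-01, -2.84803147e-01,
         7.30414995e+01],
       [ 9.99999583e-01,  9.07598792e-04,  1.02955553e-04,
         2.38657745e-01],
       [ 1.59795281e-04, -2.84803121e-01,  9.58586020e-01,
        -1.43795195e+02],
       [ 0.00000000e+00,  0.00000000e+00,  0.00000000e+00,
         1.00000000e+00]])}
```

View pics/top.png

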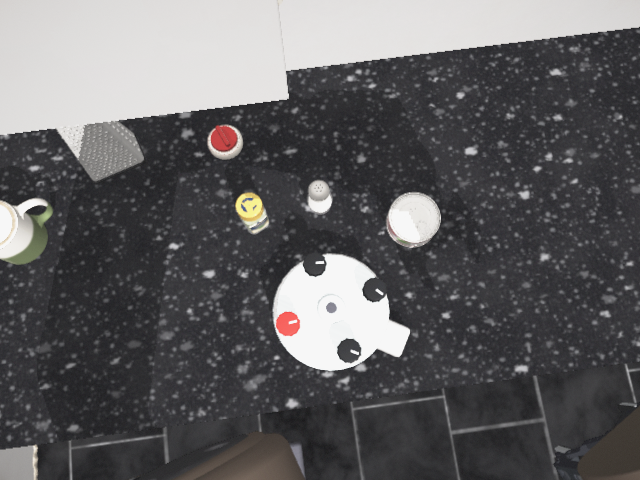

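View pics/scene.png

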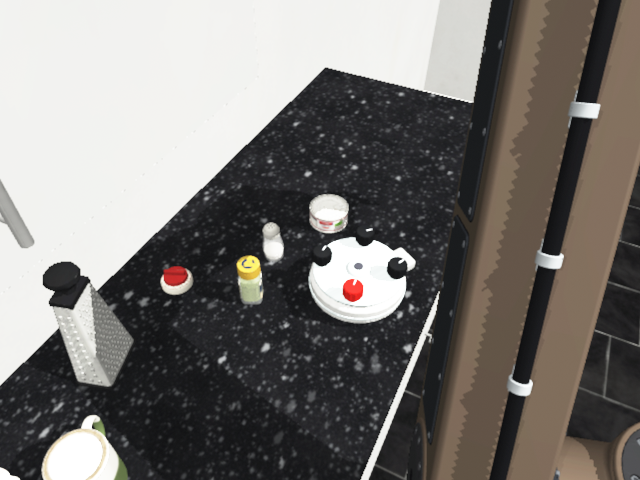

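The top view shows the mill centred near (331,310). Red knob is at (288,323), the opposite one at (374,290) and the other two at (315,265) and (348,350). The jar is at (250,207), the shaker at (319,197) and the tin at (413,220). The scene view agrees, with red at (353,290).

```bash
cat > h.py <<'E'
import numpy as np,cv2
from bench import *
from scipy.spatial.transform import Rotation as R
def ray(c,uv,z):
    Rm=np.array(c["R"]);t=np.array(c["t"]);o=-Rm.T@t
    d=Rm.T@np.array([(uv[0]-c["cx"])/c["fx"],(uv[1]-c["cy"])/c["fy"],1.]);return o+d*(z-o[2])/d[2]
def wcal(s):
    c=get_calibration("wrist");q=s["orientation"];T=np.eye(4)
    T[:3,:3]=R.from_quat([q[1],q[2],q[3],q[0]]).as_matrix();T[:3,3]=s["tool_pos"]
    M=np.linalg.inv(T@c["hand_eye"]);c["R"]=M[:3,:3];c["t"]=M[:3,3];return c
def Rt():
    q=get_state()["orientation"];return R.from_quat([q[1],q[2],q[3],q[0]]).as_matrix()
def to(p,rot=None):  # world point -> row shares from measured pose
    s=get_state();return np.round(Rt().T@(np.array(p)-s["tool_pos"])/80,3)
def blobs(p,which,amin,amax):
    h=cv2.cvtColor(p,cv2.COLOR_RGB2HSV);H,S,V=cv2.split(h)
    m=((S>150)&((H<8)|(H>172))&(V>120)) if which=="red" else (V<70)
    m=cv2.morphologyEx(m.astype(np.uint8),cv2.MORPH_OPEN,np.ones((3,3)))
    n,l,st,ce=cv2.connectedComponentsWithStats(m)
    return [(ce[i].round(1),st[i].tolist()) for i in range(1,n) if amin<st[i][4]<amax]
E
python3 - <<'E'
from h import *
c=get_calibration("top");f=np.load("top.npz");p,d=f["p"],f["d"]
w=p.copy();yy,xx=np.mgrid[:480,:640];w[(xx-331)**2+(yy-311)**2>56**2]=255
P=[]
for k in("red","black"):
    for ce,st in blobs(w,k,150,900):
        x,y=ce;print(k,ce,st,ray(c,ce,90).round(1), "depth",d[int(y),int(x)]);P.append(ray(c,ce,90)[:2])
m=np.mean(P,0);print("mean",m,[ (a-m).round(1) for a in P])
for n,uv,z in(("spice",(250,205),96),("salt",(318,187),90),("tuna",(413,218),40)):print(n,ray(c,uv,z).round(0))
E
```

```text
red [286.7 322.9] [277, 312, 22, 23, 343] [ 437.9 -224.4   90. ] depth 836.1161
black [369.7 285.7] [363, 278, 15, 18, 158] [ 477.2 -356.8   90. ] depth 844.1635
mean [ 457.55589584 -290.57369397] [array([-19.6,  66.2]), array([ 19.6, -66.2])]
spice [ 628. -190.   96.]
salt [ 645. -299.   90.]
tuna [ 587. -451.   40.]
```

```bash
A='[[0.95,-0.55,0,0,0,0,-1],[0.95,-0.55,0,0,0,0,-1],[0.95,-0.55,0,0,0,0,-1]]'
python3 -m crank '[[0.95,-0.55,0,0,0,0,-1],[0.95,-0.55,0,0,0,0,-1],[0.95,-0.55,0,0,0,0,-1]]' 60
python3 -m crank '[[0.95,-0.55,0,0,0,0,-1],[0.95,-0.55,0,0,0,0,-1],[0.95,-0.55,0,0,0,0,-1]]'
python3 -m crank '[[0.95,-0.55,0,0,0,0,-1],[0.95,-0.55,0,0,0,0,-1],[0.95,-0.55,0,0,0,0,-1]]'
python3 -m crank '[[0.95,-0.55,0,0,0,0,-1],[0.95,-0.55,0,0,0,0,-1],[0.95,-0.55,0,0,0,0,-1],[0.95,-0.55,0,0,0,0,-1],[0.95,-0.55,0,0,0,0,-1]]'
python3 - <<'E'
from h import *
s=get_state();print(s["q"],s["tool_pos"],s["orientation"])
p,d=snapshot("wrist");c=wcal(s);np.savez("w.npz",p=p,d=d,R=c["R"],t=c["t"]);cv2.imwrite("pics/w1.png",p[:,:,::-1])
for k in("red","black"):
    for ce,st in blobs(p,k,200,6000):print(k,ce,st,ray(c,ce,88).round(1),d[int(ce[1]),int(ce[0])])
E
```

```text
clock: 0.48
tool_pos: [302.2, -501.6, 231.5]
orientation: [0.0, 0.979, 0.205, -0.0]
wrist_force: [-0.4, -0.3, -0.0]
opening: 85.8
gripper_force: 0.0
clock: 0.85
tool_pos: [353.9, -431.8, 231.4]
orientation: [0.0, 0.979, 0.204, -0.0]
wrist_force: [0.0, 0.4, -0.6]
opening: 85.5
gripper_force: 0.0
clock: 1.23
tool_pos: [405.9, -361.7, 231.3]
orientation: [0.0, 0.979, 0.204, -0.0]
wrist_force: [0.0, -0.2, -0.2]
opening: 85.2
gripper_force: 0.0
clock: 1.85
tool_pos: [457.1, -292.0, 231.2]
orientation: [0.0, 0.979, 0.203, -0.0]
wrist_force: [-0.4, -0.1, 0.2]
opening: 85.2
gripper_force: 0.0
[-6.90233965e-01  3.73972845e-01  1.76194342e+00 -2.49168226e-04
  1.00560029e+00  4.72564295e-01] [ 457.08871972 -292.03863617  231.24582254] [ 9.55427306e-05  9.79250733e-01  2.02652386e-01 -5.82136155e-05]
red [242.2 214.2] [221, 194, 45, 42, 1359] [ 436.4 -224.4   88. ] 283.2733
black [341.5 141.6] [320, 119, 45, 47, 1507] [ 524.3 -277.5   88. ] 268.1657
```

View pics/w1.png

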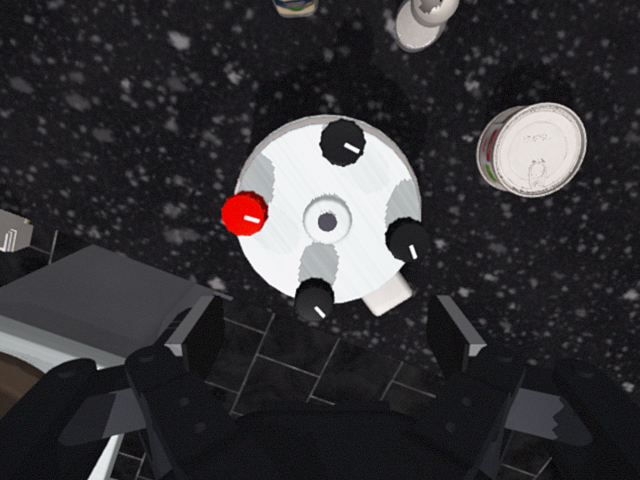

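The wrist view shows red at (244,214), b at (342,142), opposite at (407,240) and c at (314,300). Casting all four together to check the square.

Run:
```python
from h import *
f=np.load("w.npz");c=get_calibration("wrist");c["R"],c["t"]=f["R"],f["t"]
U=dict(red=(243.5,215),b=(342.5,142.5),opp=(407,240.5),c=(314,300))
M=dict(red=(-50,50),b=(50,50),opp=(50,-50),c=(-50,-50))
W=np.array([ray(c,U[k],87)[:2] for k in U]);B=np.array([M[k] for k in U],float)
r,_=R.align_vectors(np.c_[W-W.mean(0),W[:,0]*0],np.c_[B,B[:,0]*0]);yaw=r.as_euler("xyz")[2]
fit=W.mean(0)+r.apply(np.c_[B,B[:,0]*0])[:,:2]
print(W.round(1),"centre",W.mean(0),"yaw",np.degrees(yaw));print(dict(zip(U,fit.round(1).tolist())),"res",(W-fit).round(1).tolist())
print("red in tool shares",to([*fit[0],231]))
```

```text
[[ 435.9 -225.6]
 [ 524.  -278.6]
 [ 471.1 -364.2]
 [ 386.  -312. ]] centre [ 454.26338251 -295.09357279] yaw -31.06095514181365
{'red': [437.2, -226.5], 'b': [522.9, -278.1], 'opp': [471.3, -363.7], 'c': [385.6, -312.1]} res [[-1.4, 0.9], [1.1, -0.5], [-0.2, -0.5], [0.4, 0.1]]
red in tool shares [ 0.096 -0.848  0.003]
```

```bash
python3 -m crank '[[0.096,-0.848,0,0,0,-1,-0.4],[0.096,-0.848,0,0,0,-1,-0.4],[0.096,-0.848,0,0,0,-1,-0.4],[0.096,-0.848,0,0,0,-1,-0.4],[0.096,-0.848,0,0,0,-1,-0.4],[0.096,-0.848,0,0,0,-1,-0.4],[0.096,-0.848,0,0,0,-1,-0.4],[0.096,-0.848,0,0,0,-1,-0.4],[0.096,-0.848,0,0,0,-1,-0.4],[0.096,-0.848,0,0,0,-1,-0.4]]'
python3 -m crank '[[0,0,0.9,0,0,-0.76,-0.4],[0,0,0.9,0,0,-0.76,-0.4],[0,0,0.9,0,0,-0.76,-0.4],[0,0,0.9,0,0,-0.76,-0.4],[0,0,0.9,0,0,-0.76,-0.4],[0,0,0.9,0,0,-0.76,-0.4],[0,0,0.9,0,0,-0.76,-0.4],[0,0,0.9,0,0,-0.76,-0.4],[0,0,0.9,0,0,-0.76,-0.4]]'
python3 - <<'E'
from h import *
s=get_state();print(s["q"],s["tool_pos"],s["orientation"])
p,d=snapshot("wrist");c=wcal(s);cv2.imwrite("pics/w2.png",p[:,:,::-1])
for ce,st in blobs(p,"red",200,20000):
    bc=(st[0]+st[2]/2,st[1]+st[3]/2);print(ce,st,ray(c,ce,93).round(1),ray(c,bc,90).round(1),d[int(ce[1]),int(ce[0])])
print(to([436.5,-226,70]))
E
```

```text
clock: 3.15
tool_pos: [437.6, -225.9, 231.4]
orientation: [0.0, 0.549, 0.836, -0.0]
wrist_force: [-0.2, -0.1, -0.3]
opening: 60.2
gripper_force: 0.0
clock: 4.28
tool_pos: [437.7, -225.6, 159.3]
orientation: [0.0, -0.015, 1.0, -0.0]
wrist_force: [0.4, -1.1, 0.5]
opening: 59.7
gripper_force: 0.0
[-6.10118991e-01  4.01529962e-01  1.95933184e+00 -1.00178555e-04
  7.80549734e-01 -2.21095611e+00] [ 437.72488862 -225.62661332  159.32048825] [ 5.28050847e-05 -1.50554117e-02  9.99886656e-01 -8.15798932e-05]
[324.8 249.1] [296, 220, 58, 59, 2477] [ 436.4 -225.8   93. ] [ 437.7 -225.6   90. ] 216.21797
[ 0.016 -0.005  1.116]
```

View pics/w2.png

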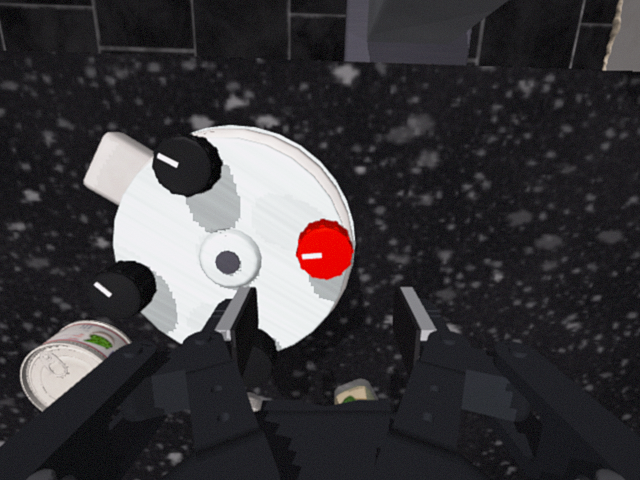

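Red knob is at (325,249), directly under the TCP (ray gives 437,-226), so I'll descend and grip.

```bash
python3 -m crank '[[0,0,0.55,0,0,0,-0.4],[0,0,0.55,0,0,0,-0.4],[0,0,0.55,0,0,0,-0.4]]'
python3 -m crank '[[0,0,0.55,0,0,0,-0.4],[0,0,0.55,0,0,0,-0.4],[0,0,0.55,0,0,0,-0.4],[0,0,0.55,0,0,0,-0.4]]'
python3 -m crank '[[0,0,0,0,0,0,1],[0,0,0,0,0,0,1],[0,0,0,0,0,0,1],[0,0,0,0,0,0,1],[0,0,0,0,0,0,1],[0,0,0,0,0,0,1]]' 60
cat > t.py <<'E'
from h import *
s=get_state();print("TAU",np.round(s["torque"],3),"F",np.round(s["wrist_force"],1),"q6",round(s["q"][5],3),"open",round(s["opening"],1),"z",round(s["tool_pos"][2],1))
E
python3 t.py
```

```text
clock: 4.7
tool_pos: [438.0, -225.6, 116.1]
orientation: [0.0, -0.016, 1.0, -0.0]
wrist_force: [-0.2, 0.3, -0.2]
opening: 59.7
gripper_force: 0.0
clock: 5.2
tool_pos: [438.3, -225.8, 72.8]
orientation: [0.001, -0.016, 1.0, -0.001]
wrist_force: [-0.2, -0.7, 0.3]
opening: 59.6
gripper_force: 0.0
clock: 5.95
tool_pos: [438.2, -226.0, 72.3]
orientation: [0.001, -0.016, 1.0, -0.001]
wrist_force: [-2.3, -3.5, 10.2]
opening: 34.5
gripper_force: 58.6
TAU [-0.336  0.417 -0.01 ] F [-2.3 -3.5 10.2] q6 -2.213 open 34.5 z 72.3
```

```bash
python3 -m crank '[[0,0,0.005,0,0,0.12,1],[0,0,0.01,0,0,0.24,1],[0,0,0.015,0,0,0.36,1],[0,0,0.02,0,0,0.48,1],[0,0,0.024,0,0,0.6,1],[0,0,0.029,0,0,0.72,1],[0,0,0.034,0,0,0.84,1],[0,0,0.038,0,0,0.95,1],[0,0,0.038,0,0,0.95,1]]'
python3 t.py
```

```text
clock: 7.08
tool_pos: [437.9, -226.3, 69.6]
orientation: [0.001, 0.667, 0.745, -0.0]
wrist_force: [-6.5, -5.6, 16.4]
opening: 34.5
gripper_force: 59.1
TAU [-0.88   1.147  0.063] F [-6.5 -5.6 16.4] q6 -0.718 open 34.5 z 69.6
```

```bash
python3 -m crank '[[0,0,0.003,0,0,0.1,1],[0,0,0.006,0,0,0.19,1],[0,0,0.006,0,0,0.19,1]]'
python3 t.py
```

```text
clock: 7.45
tool_pos: [437.8, -226.3, 69.1]
orientation: [0.001, 0.771, 0.637, -0.0]
wrist_force: [-7.2, -5.8, 15.1]
opening: 34.2
gripper_force: 59.1
TAU [-0.859  1.184 -0.004] F [-7.2 -5.8 15.1] q6 -0.421 open 34.2 z 69.1
```

```bash
python3 -m crank '[[0,0,0.003,0,0,0.1,1],[0,0,0.005,0,0,0.15,1],[0,0,0.005,0,0,0.15,1]]'
python3 t.py; sleep 0; python3 t.py
```

```text
clock: 7.82
tool_pos: [437.8, -226.2, 68.6]
orientation: [0.001, 0.84, 0.543, -0.0]
wrist_force: [-7.4, -5.0, 17.0]
opening: 34.6
gripper_force: 59.1
TAU [-0.96   1.178  0.086] F [-7.4 -5.  17. ] q6 -0.186 open 34.6 z 68.6
TAU [-0.96   1.178  0.086] F [-7.4 -5.  17. ] q6 -0.186 open 34.6 z 68.6
```

```bash
python3 -m crank '[[0,0,0.002,0,0,0.1,1],[0,0,0.003,0,0,0.13,1],[0,0,0.003,0,0,0.13,1]]'
python3 t.py; python3 -m crank '[[0,0,0,0,0,0,1]]'>/dev/null; python3 t.py
```

```text
clock: 8.2
tool_pos: [437.7, -226.2, 68.3]
orientation: [0.001, 0.891, 0.455, -0.0]
wrist_force: [-7.0, -5.3, 14.6]
opening: 33.9
gripper_force: 58.9
TAU [-0.961  1.113  0.049] F [-7.  -5.3 14.6] q6 0.018 open 33.9 z 68.3
TAU [-0.896  1.099  0.043] F [-6.9 -5.4 13.6] q6 0.017 open 34.1 z 68.3
```

```bash
python3 -m crank '[[0,0,0.002,0,0,0.1,1],[0,0,0.003,0,0,0.13,1],[0,0,0.003,0,0,0.13,1]]'
python3 t.py; python3 -m crank '[[0,0,0,0,0,0,1]]'>/dev/null; python3 t.py
```

```text
clock: 8.7
tool_pos: [437.7, -226.2, 68.0]
orientation: [0.001, 0.932, 0.361, 0.0]
wrist_force: [-6.4, -5.1, 13.3]
opening: 34.2
gripper_force: 58.8
TAU [-0.979  1.116  0.138] F [-6.4 -5.1 13.3] q6 0.222 open 34.2 z 68.0
TAU [-1.009  1.065  0.1  ] F [-6.6 -5.1 12.4] q6 0.221 open 34.5 z 68.0
```

```bash
python3 -m crank '[[0,0,0,0,0,0.06,1],[0,0,0,0,0,0.1,1],[0,0,0,0,0,0.1,1]]'
python3 t.py; python3 -m crank '[[0,0,0,0,0,0,1]]'>/dev/null; python3 t.py
```

```text
clock: 9.2
tool_pos: [437.6, -226.1, 67.8]
orientation: [0.001, 0.958, 0.287, -0.0]
wrist_force: [-6.8, -4.7, 9.4]
opening: 34.2
gripper_force: 58.7
TAU [-1.055  1.017  0.089] F [-6.8 -4.7  9.4] q6 0.379 open 34.2 z 67.8
TAU [-1.006  1.073  0.08 ] F [-6.1 -5.9 10.6] q6 0.378 open 34.2 z 67.8
```

```bash
python3 -m crank '[[0,0,0,0,0,0.06,1],[0,0,0,0,0,0.1,1],[0,0,0,0,0,0.1,1]]'
python3 t.py; python3 -m crank '[[0,0,0,0,0,0,1]]'>/dev/null; python3 t.py
python3 - <<'E'
from h import *
p,d=snapshot("wrist");cv2.imwrite("pics/w3.png",p[:,:,::-1])
E
```

```text
clock: 9.7
tool_pos: [437.6, -226.2, 67.7]
orientation: [0.001, 0.977, 0.211, 0.0]
wrist_force: [-5.5, -5.4, 9.8]
opening: 34.5
gripper_force: 58.8
TAU [-1.116  1.047  0.236] F [-5.5 -5.4  9.8] q6 0.536 open 34.5 z 67.7
TAU [-1.123  1.037  0.246] F [-6.9 -5.7  8.9] q6 0.535 open 34.2 z 67.8
```

View pics/w3.png

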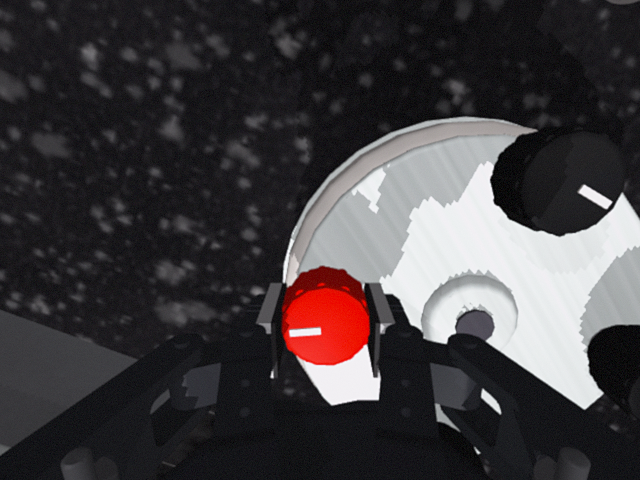

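The mark on the red knob still points left in the gripper, at (305,332), so it has turned with the fingers without slipping. The torque has jumped, so it is on its stop.

```bash
python3 -m crank '[[0,0,0,0,0,0.04,1],[0,0,0,0,0,0.08,1],[0,0,0,0,0,0.08,1]]'
python3 t.py; python3 -m crank '[[0,0,0,0,0,0,1]]'>/dev/null; python3 t.py
```

```text
clock: 10.25
tool_pos: [437.6, -226.2, 67.7]
orientation: [0.001, 0.989, 0.149, 0.0]
wrist_force: [-6.5, -5.6, 8.1]
opening: 34.3
gripper_force: 58.8
TAU [-1.097  1.09   0.311] F [-6.5 -5.6  8.1] q6 0.662 open 34.3 z 67.7
TAU [-1.104  1.127  0.311] F [-5.9 -5.1  8.8] q6 0.661 open 34.1 z 67.8
```

```bash
python3 -m crank '[[0,0,0,0,0,0,-0.4],[0,0,0,0,0,0,-0.4],[0,0,0,0,0,0,-0.4],[0,0,-0.5,0,0,0,-0.4],[0,0,-0.8,0,0,0,-0.4],[0,0,-0.8,0,0,0,-0.4],[0,0,-0.8,0,0,0,-0.4]]'
python3 -m crank '[[-0.05,0.885,0,0,0,0,-0.4],[-0.05,0.885,0,0,0,0,-0.4],[-0.05,0.885,0,0,0,0,-0.4]]'
python3 -m crank '[[-0.05,0.885,0,0,0,-1,-0.4],[-0.05,0.885,0,0,0,-1,-0.4],[-0.05,0.885,0,0,0,-1,-0.4],[-0.05,0.885,0,0,0,-1,-0.4],[-0.05,0.885,0,0,0,-1,-0.4],[-0.05,0.885,0,0,0,-1,-0.4],[-0.05,0.885,0,0,0,-1,-0.4],[-0.05,0.885,0,0,0,-1,-0.4],[-0.05,0.885,0,0,0,-1,-0.4],[-0.05,0.885,0,0,0,-1,-0.4]]'
python3 -m crank '[[0,0,0,0,0,-0.72,-0.4],[0,0,0,0,0,-0.72,-0.4],[0,0,0,0,0,-0.72,-0.4],[0,0,0,0,0,-0.72,-0.4],[0,0,0,0,0,-0.72,-0.4],[0,0,0,0,0,-0.72,-0.4],[0,0,0,0,0,-0.72,-0.4],[0,0,0,0,0,-0.72,-0.4]]'
python3 t.py
python3 - <<'E'
from h import *
s=get_state();p,d=snapshot("wrist");c=wcal(s);cv2.imwrite("pics/w4.png",p[:,:,::-1])
for ce,st in blobs(p[:330],"black",900,9000):
    bc=(st[0]+st[2]/2,st[1]+st[3]/2);print(ce,st,ray(c,bc,91).round(1),d[int(ce[1]),int(ce[0])])
print(to([471.3,-363.7,72]))
E
```

```text
clock: 11.25
tool_pos: [437.5, -225.2, 130.2]
orientation: [-0.0, 0.989, 0.149, -0.0]
wrist_force: [-0.3, 0.4, -0.1]
opening: 59.7
gripper_force: 0.0
clock: 11.62
tool_pos: [454.3, -294.2, 129.6]
orientation: [-0.001, 0.989, 0.149, -0.001]
wrist_force: [-0.1, 0.2, -0.2]
opening: 59.8
gripper_force: 0.0
clock: 12.88
tool_pos: [471.7, -361.8, 130.4]
orientation: [-0.001, 0.593, 0.805, 0.0]
wrist_force: [-0.7, -0.6, -0.2]
opening: 59.7
gripper_force: 0.0
clock: 13.88
tool_pos: [471.9, -362.7, 130.8]
orientation: [-0.0, 0.072, 0.997, 0.0]
wrist_force: [0.8, -0.6, -0.5]
opening: 59.5
gripper_force: 0.0
TAU [ 0.031  0.026 -0.047] F [ 0.8 -0.6 -0.5] q6 -2.192 open 59.5 z 130.8
[ 0.006 -0.012  0.735]
```

View pics/w4.png

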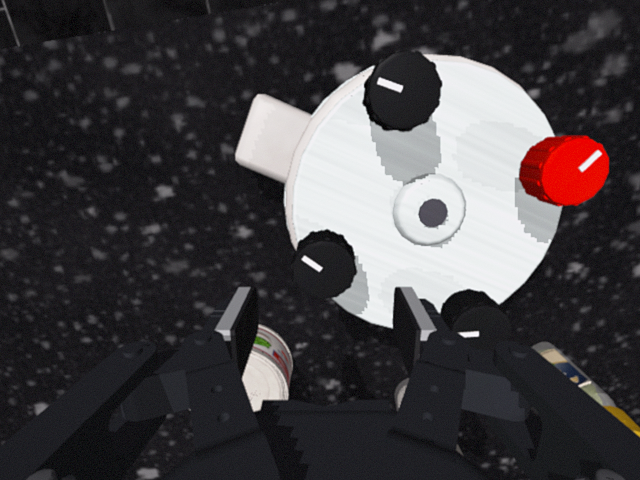

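The opposite knob is at (325,264), midway between the fingers. The red knob at (565,170) now has its mark turned. I'll descend, grip and run it down.

```bash
python3 -m crank '[[0.006,-0.012,0.5,0,0,0,-0.4],[0.006,-0.012,0.73,0,0,0,-0.4],[0.006,-0.012,0.73,0,0,0,-0.4],[0.006,-0.012,0.73,0,0,0,-0.4]]'
python3 -m crank '[[0,0,0,0,0,0,1],[0,0,0,0,0,0,1],[0,0,0,0,0,0,1],[0,0,0,0,0,0,1],[0,0,0,0,0,0,1],[0,0,0,0,0,0,1]]' 60
python3 t.py
python3 -m crank '[[0,0,0.005,0,0,0.12,1],[0,0,0.01,0,0,0.24,1],[0,0,0.015,0,0,0.36,1],[0,0,0.02,0,0,0.48,1],[0,0,0.024,0,0,0.6,1],[0,0,0.029,0,0,0.72,1],[0,0,0.034,0,0,0.84,1],[0,0,0.038,0,0,0.95,1],[0,0,0.038,0,0,0.95,1]]' >/dev/null
python3 t.py
python3 -m crank '[[0,0,0.004,0,0,0.12,1],[0,0,0.008,0,0,0.24,1],[0,0,0.008,0,0,0.24,1],[0,0,0.008,0,0,0.24,1]]' >/dev/null
python3 t.py
```

```text
clock: 14.42
tool_pos: [471.6, -364.2, 73.3]
orientation: [0.0, 0.07, 0.998, -0.0]
wrist_force: [-0.4, -0.2, -0.0]
opening: 59.3
gripper_force: 0.0
clock: 15.18
tool_pos: [471.7, -363.9, 73.8]
orientation: [0.001, 0.07, 0.998, -0.0]
wrist_force: [-0.7, 2.6, 8.4]
opening: 34.2
gripper_force: 58.9
TAU [ 0.55   0.075 -0.014] F [-0.7  2.6  8.4] q6 -2.199 open 34.2 z 73.8
TAU [0.478 0.69  0.078] F [-2.8  3.  11.2] q6 -0.704 open 33.7 z 71.0
TAU [0.506 0.645 0.041] F [-3.   2.8 11.5] q6 -0.33 open 34.3 z 70.3
```

```bash
python3 -m crank '[[0,0,0.003,0,0,0.1,1],[0,0,0.005,0,0,0.15,1],[0,0,0.005,0,0,0.15,1],[0,0,0.005,0,0,0.15,1]]' >/dev/null
python3 t.py
```

```text
TAU [0.577 0.663 0.022] F [-3.3  2.8 10.5] q6 -0.094 open 34.2 z 69.8
```

```bash
python3 -m crank '[[0,0,0.003,0,0,0.1,1],[0,0,0.005,0,0,0.15,1],[0,0,0.005,0,0,0.15,1],[0,0,0.005,0,0,0.15,1]]' >/dev/null
python3 t.py
```

```text
TAU [0.635 0.615 0.029] F [-2.2  2.8 11.6] q6 0.142 open 33.9 z 69.5
```

```bash
python3 -m crank '[[0,0,0.001,0,0,0.06,1],[0,0,0.002,0,0,0.11,1],[0,0,0.002,0,0,0.11,1],[0,0,0.002,0,0,0.11,1]]' >/dev/null
python3 t.py
```

```text
TAU [0.758 0.709 0.215] F [-4.4  4.2 11.7] q6 0.314 open 34.2 z 69.4
```

```bash
python3 -m crank '[[0,0,0,0,0,0.04,1],[0,0,0,0,0,0.07,1],[0,0,0,0,0,0.07,1],[0,0,0,0,0,0.07,1]]' >/dev/null
python3 t.py;python3 -m crank '[[0,0,0,0,0,0,1]]'>/dev/null; python3 t.py
```

```text
TAU [0.827 0.718 0.331] F [-4.   3.6 12. ] q6 0.424 open 34.0 z 69.4
TAU [0.823 0.734 0.295] F [-3.3  3.4 13.1] q6 0.424 open 34.2 z 69.4
```

```bash
python3 -m crank '[[0,0,0,0,0,0,-0.4],[0,0,0,0,0,0,-0.4],[0,0,0,0,0,0,-0.4],[0,0,-0.5,0,0,0,-0.4],[0,0,-0.8,0,0,0,-0.4],[0,0,-0.8,0,0,0,-0.4],[0,0,-0.8,0,0,0,-0.4]]'
python3 - <<'E'
from h import *
print(to([522.9,-278.1,130]),np.arctan2(-278.1,522.9)-get_state()["q"][0],get_state()["q"][5])
E
```

```text
clock: 19.8
tool_pos: [471.1, -363.7, 131.1]
orientation: [-0.0, 0.982, 0.188, -0.0]
wrist_force: [0.5, -0.3, -0.0]
opening: 59.9
gripper_force: 0.0
[ 0.997 -0.755  0.014] 0.2796438691706068 0.42403704418744265
```

```bash
python3 -m crank '[[0.997,-0.755,0,0,0,-1,-0.4],[0.997,-0.755,0,0,0,-1,-0.4],[0.997,-0.755,0,0,0,-1,-0.4],[0.997,-0.755,0,0,0,-1,-0.4],[0.997,-0.755,0,0,0,-1,-0.4],[0.997,-0.755,0,0,0,-1,-0.4],[0.997,-0.755,0,0,0,-1,-0.4],[0.997,-0.755,0,0,0,-1,-0.4],[0.997,-0.755,0,0,0,-1,-0.4],[0.997,-0.755,0,0,0,-1,-0.4]]'
python3 -m crank '[[0,0,0,0,0,-0.78,-0.4],[0,0,0,0,0,-0.78,-0.4],[0,0,0,0,0,-0.78,-0.4],[0,0,0,0,0,-0.78,-0.4],[0,0,0,0,0,-0.78,-0.4],[0,0,0,0,0,-0.78,-0.4],[0,0,0,0,0,-0.78,-0.4],[0,0,0,0,0,-0.78,-0.4],[0,0,0,0,0,-0.78,-0.4]]'
python3 t.py
python3 - <<'E'
from h import *
s=get_state();p,d=snapshot("wrist");cv2.imwrite("pics/w5.png",p[:,:,::-1])
print(to([522.9,-278.1,72.5]))
E
```

```text
clock: 21.05
tool_pos: [522.8, -278.2, 130.7]
orientation: [-0.001, 0.562, 0.827, -0.0]
wrist_force: [0.4, 0.0, -0.3]
opening: 59.5
gripper_force: 0.0
clock: 22.18
tool_pos: [523.0, -278.3, 131.5]
orientation: [-0.0, -0.015, 1.0, 0.0]
wrist_force: [-0.4, 0.6, 0.1]
opening: 59.6
gripper_force: 0.0
TAU [0.035 0.052 0.042] F [-0.4  0.6  0.1] q6 -2.201 open 59.6 z 131.5
[0.002 0.003 0.739]
```

View pics/w5.png

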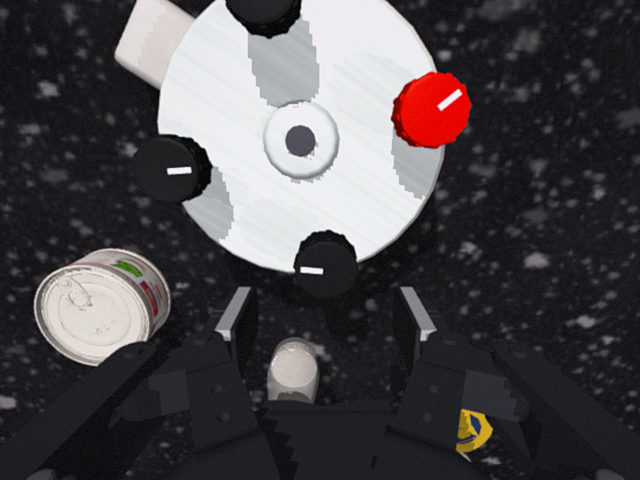

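Knob b sits at (326,265), centred like the last one, with the jar and shaker clear of the fingers.

```bash
python3 -m crank '[[0,0,0.5,0,0,0,-0.4],[0,0,0.73,0,0,0,-0.4],[0,0,0.73,0,0,0,-0.4],[0,0,0.73,0,0,0,-0.4]]'
python3 -m crank '[[0,0,0,0,0,0,1],[0,0,0,0,0,0,1],[0,0,0,0,0,0,1],[0,0,0,0,0,0,1],[0,0,0,0,0,0,1],[0,0,0,0,0,0,1]]' 60
python3 t.py
python3 -m crank '[[0,0,0.005,0,0,0.12,1],[0,0,0.01,0,0,0.24,1],[0,0,0.015,0,0,0.36,1],[0,0,0.02,0,0,0.48,1],[0,0,0.024,0,0,0.6,1],[0,0,0.029,0,0,0.72,1],[0,0,0.034,0,0,0.84,1],[0,0,0.038,0,0,0.95,1],[0,0,0.038,0,0,0.95,1]]' >/dev/null
python3 t.py
python3 -m crank '[[0,0,0.004,0,0,0.12,1],[0,0,0.008,0,0,0.24,1],[0,0,0.008,0,0,0.24,1],[0,0,0.008,0,0,0.24,1]]' >/dev/null
python3 t.py
```

```text
clock: 22.72
tool_pos: [523.5, -278.6, 74.2]
orientation: [0.0, -0.016, 1.0, -0.0]
wrist_force: [0.2, 0.1, 0.3]
opening: 59.8
gripper_force: 0.0
clock: 23.48
tool_pos: [523.5, -278.3, 74.7]
orientation: [0.001, -0.016, 1.0, -0.0]
wrist_force: [-0.7, 2.6, 7.3]
opening: 33.7
gripper_force: 58.9
TAU [ 0.488  0.127 -0.041] F [-0.7  2.6  7.3] q6 -2.204 open 33.7 z 74.7
TAU [0.335 0.623 0.102] F [-3.1  2.  10.5] q6 -0.709 open 33.9 z 71.8
TAU [0.409 0.682 0.051] F [-3.2  1.9  9.5] q6 -0.335 open 33.9 z 71.1
```

```bash
python3 -m crank '[[0,0,0.003,0,0,0.1,1],[0,0,0.005,0,0,0.15,1],[0,0,0.005,0,0,0.15,1],[0,0,0.005,0,0,0.15,1]]' >/dev/null
python3 t.py
```

```text
TAU [0.508 0.651 0.127] F [-2.9  2.3  9.4] q6 -0.099 open 33.9 z 70.8
```

```bash
python3 -m crank '[[0,0,0.001,0,0,0.06,1],[0,0,0.002,0,0,0.1,1],[0,0,0.002,0,0,0.1,1],[0,0,0.002,0,0,0.1,1]]' >/dev/null
python3 t.py
```

```text
TAU [0.557 0.674 0.131] F [-3.5  2.8 11.4] q6 0.058 open 34.1 z 70.7
```

```bash
python3 -m crank '[[0,0,0.001,0,0,0.06,1],[0,0,0.002,0,0,0.1,1],[0,0,0.002,0,0,0.1,1],[0,0,0.002,0,0,0.1,1]]' >/dev/null
python3 t.py
```

```text
TAU [0.638 0.766 0.248] F [-3.9  3.2 11.5] q6 0.215 open 34.3 z 70.6
```

```bash
python3 -m crank '[[0,0,0,0,0,0.04,1],[0,0,0,0,0,0.07,1],[0,0,0,0,0,0.07,1],[0,0,0,0,0,0.07,1]]' >/dev/null
python3 t.py;python3 -m crank '[[0,0,0,0,0,0,1]]'>/dev/null; python3 t.py
```

```text
TAU [0.693 0.76  0.404] F [-3.2  4.  11.3] q6 0.325 open 34.3 z 70.6
TAU [0.725 0.782 0.352] F [-3.8  4.4 12.1] q6 0.325 open 34.0 z 70.6
```

Firm at about 0.35 to 0.4 N m. Releasing and moving on to c.

```bash
python3 -m crank '[[0,0,0,0,0,0,-0.4],[0,0,0,0,0,0,-0.4],[0,0,0,0,0,0,-0.4],[0,0,-0.5,0,0,0,-0.4],[0,0,-0.8,0,0,0,-0.4],[0,0,-0.8,0,0,0,-0.4],[0,0,-0.8,0,0,0,-0.4]]'
python3 - <<'E'
from h import *
print(to([385.8,-312,130])/2,np.arctan2(-312,385.8)-np.arctan2(-278,523),get_state()["q"][5])
E
```

```text
clock: 28.1
tool_pos: [522.8, -278.2, 132.3]
orientation: [-0.0, 0.948, 0.317, -0.0]
wrist_force: [-0.8, 0.3, -0.4]
opening: 59.5
gripper_force: 0.0
[-0.8115 -0.3465  0.015 ] -0.19146197953663596 0.3250035079828592
```

```bash
python3 -m crank '[[-0.81,-0.347,0,0,0,0,-0.4],[-0.81,-0.347,0,0,0,0,-0.4],[-0.81,-0.347,0,0,0,0,-0.4]]' >/dev/null
python3 -m crank '[[-0.81,-0.347,0,0,0,-1,-0.4],[-0.81,-0.347,0,0,0,-1,-0.4],[-0.81,-0.347,0,0,0,-1,-0.4],[-0.81,-0.347,0,0,0,-1,-0.4],[-0.81,-0.347,0,0,0,-1,-0.4],[-0.81,-0.347,0,0,0,-1,-0.4],[-0.81,-0.347,0,0,0,-1,-0.4],[-0.81,-0.347,0,0,0,-1,-0.4],[-0.81,-0.347,0,0,0,-1,-0.4],[-0.81,-0.347,0,0,0,-1,-0.4]]' >/dev/null
python3 -m crank '[[0,0,0,0,0,-0.48,-0.4],[0,0,0,0,0,-0.48,-0.4],[0,0,0,0,0,-0.48,-0.4],[0,0,0,0,0,-0.48,-0.4],[0,0,0,0,0,-0.48,-0.4],[0,0,0,0,0,-0.48,-0.4],[0,0,0,0,0,-0.48,-0.4]]'
python3 t.py
python3 - <<'E'
from h import *
s=get_state();p,d=snapshot("wrist");cv2.imwrite("pics/w6.png",p[:,:,::-1])
print(to([385.8,-312,72.5]))
E
```

```text
clock: 30.6
tool_pos: [386.3, -312.0, 133.0]
orientation: [0.0, 0.087, 0.996, -0.0]
wrist_force: [-0.2, 0.1, -0.5]
opening: 59.6
gripper_force: 0.0
TAU [0.025 0.022 0.051] F [-0.2  0.1 -0.5] q6 -2.209 open 59.6 z 133.0
[ 0.006 -0.001  0.757]
```

View pics/w6.png

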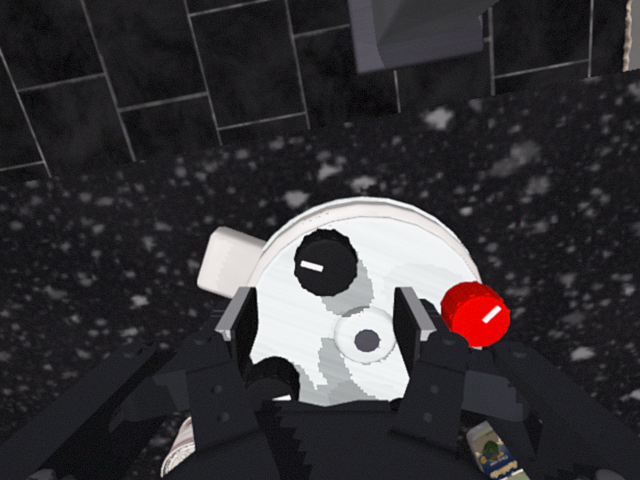

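Knob c is at (325,263), centred between the fingers. Same procedure.

```bash
python3 -m crank '[[0,0,0.5,0,0,0,-0.4],[0,0,0.75,0,0,0,-0.4],[0,0,0.75,0,0,0,-0.4],[0,0,0.75,0,0,0,-0.4]]'
python3 -m crank '[[0,0,0,0,0,0,1],[0,0,0,0,0,0,1],[0,0,0,0,0,0,1],[0,0,0,0,0,0,1],[0,0,0,0,0,0,1],[0,0,0,0,0,0,1]]' 60
python3 t.py
python3 -m crank '[[0,0,0.005,0,0,0.12,1],[0,0,0.01,0,0,0.24,1],[0,0,0.015,0,0,0.36,1],[0,0,0.02,0,0,0.48,1],[0,0,0.024,0,0,0.6,1],[0,0,0.029,0,0,0.72,1],[0,0,0.034,0,0,0.84,1],[0,0,0.038,0,0,0.95,1],[0,0,0.038,0,0,0.95,1]]' >/dev/null
python3 t.py
python3 -m crank '[[0,0,0.004,0,0,0.12,1],[0,0,0.008,0,0,0.24,1],[0,0,0.008,0,0,0.24,1],[0,0,0.008,0,0,0.24,1]]' >/dev/null
python3 t.py
```

```text
clock: 31.15
tool_pos: [386.5, -312.2, 73.7]
orientation: [0.0, 0.086, 0.996, -0.0]
wrist_force: [-0.6, -0.3, -0.2]
opening: 59.6
gripper_force: 0.0
clock: 31.9
tool_pos: [386.5, -312.1, 74.1]
orientation: [0.001, 0.086, 0.996, -0.0]
wrist_force: [0.5, 3.0, 8.8]
opening: 34.3
gripper_force: 58.8
TAU [ 0.443 -0.007  0.025] F [0.5 3.  8.8] q6 -2.212 open 34.3 z 74.1
TAU [-0.211  1.228  0.126] F [-5.8 -1.4 12.3] q6 -0.717 open 34.1 z 71.2
TAU [-0.206  1.332  0.118] F [-7.1 -2.4 11.3] q6 -0.343 open 34.1 z 70.5
```

```bash
python3 -m crank '[[0,0,0.003,0,0,0.08,1],[0,0,0.005,0,0,0.13,1],[0,0,0.005,0,0,0.13,1],[0,0,0.005,0,0,0.13,1]]' >/dev/null
python3 t.py
```

```text
TAU [-0.092  1.427  0.117] F [-8.2 -1.1 12.9] q6 -0.138 open 33.9 z 70.2
```

```bash
python3 -m crank '[[0,0,0.001,0,0,0.06,1],[0,0,0.002,0,0,0.11,1],[0,0,0.002,0,0,0.11,1],[0,0,0.002,0,0,0.11,1]]' >/dev/null
python3 t.py
```

```text
TAU [-0.082  1.487  0.058] F [-8.6 -0.3 12.2] q6 0.034 open 34.2 z 69.9
```

```bash
python3 -m crank '[[0,0,0.001,0,0,0.06,1],[0,0,0.002,0,0,0.11,1],[0,0,0.002,0,0,0.11,1],[0,0,0.002,0,0,0.11,1]]' >/dev/null
python3 t.py
```

```text
TAU [0.01  1.454 0.155] F [-8.   0.3 12.9] q6 0.207 open 34.2 z 69.8
```

```bash
python3 -m crank '[[0,0,0.001,0,0,0.06,1],[0,0,0.001,0,0,0.1,1],[0,0,0.001,0,0,0.1,1],[0,0,0.001,0,0,0.1,1]]' >/dev/null
python3 t.py
```

```text
TAU [0.142 1.452 0.219] F [-7.8 -0.1 14.5] q6 0.364 open 34.6 z 69.8
```

```bash
python3 -m crank '[[0,0,0,0,0,0.04,1],[0,0,0,0,0,0.07,1],[0,0,0,0,0,0.07,1],[0,0,0,0,0,0.07,1]]' >/dev/null
python3 t.py;python3 -m crank '[[0,0,0,0,0,0,1]]'>/dev/null; python3 t.py
```

```text
TAU [0.165 1.454 0.321] F [-8.6  0.8 14.5] q6 0.474 open 34.2 z 69.8
TAU [0.114 1.378 0.317] F [-8.5  0.  13.4] q6 0.474 open 34.0 z 69.8
```

```bash
python3 -m crank '[[0,0,0,0,0,0,-0.4],[0,0,0,0,0,0,-0.4],[0,0,0,0,0,0,-0.4],[0,0,-0.5,0,0,0,-0.4],[0,0,-0.95,0,0,0,-0.4],[0,0,-0.95,0,0,0,-0.4],[0,0,-0.95,0,0,0,-0.4]]' >/dev/null
python3 -m crank '[[0,0,-0.9,0,0,0,-1],[0,0,-0.9,0,0,0,-1],[0,0,-0.9,0,0,0,-1],[0,0,-0.9,0,0,0,-1]]'
python3 - <<'E'
from h import *
s=get_state();p,d=snapshot("wrist");c=wcal(s);cv2.imwrite("pics/w7.png",p[:,:,::-1])
Rm,t=c["R"],c["t"];K=np.array([[c["fx"],0,c["cx"]],[0,c["fy"],c["cy"]],[0,0,1]])
def patch(P):
    X=Rm@np.array(P)+t;u,v=(K@X)[:2]/X[2];u,v=int(u),int(v)
    if not(4<u<636 and 4<v<476):return None
    q=np.median(d[v-3:v+4,u-3:u+4]);x=np.array([(u-c["cx"])/c["fx"],(v-c["cy"])/c["fy"],1])*q
    return (u,v),round(float((Rm.T@(x-t))[2]),1)
for n,P in dict(red=(437.2,-226.5),opp=(471.3,-363.7),b=(522.9,-278.1),c=(385.8,-312)).items():print(n,patch([*P,92]))
for P in((412,-269),(428,-338),(497,-321),(480,-252)):print("cover",patch([*P,59]))
E
```

```text
clock: 37.52
tool_pos: [385.8, -311.6, 215.0]
orientation: [-0.001, 0.99, 0.142, -0.001]
wrist_force: [-0.2, 0.4, -0.8]
opening: 85.6
gripper_force: 0.0
red ((234, 133), 93.3)
opp ((424, 142), 93.3)
b ((334, 30), 93.4)
c ((325, 229), 93.5)
cover ((286, 177), 60.0)
cover ((368, 182), 60.4)
cover ((375, 94), 60.4)
cover ((287, 89), 60.1)
```

View pics/w7.png

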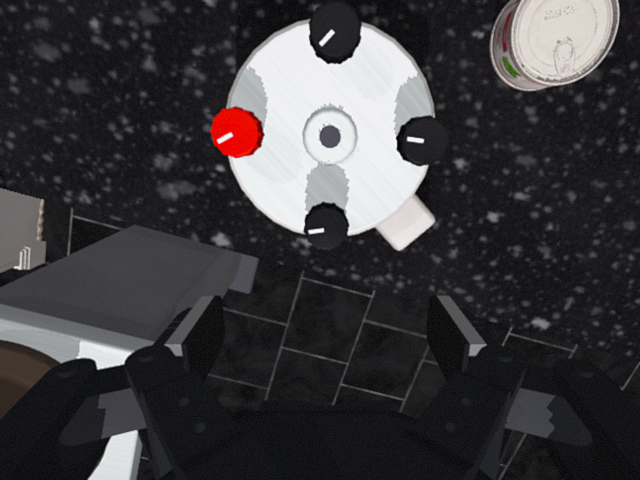

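All four knob marks have turned. The tops are level to 0.2 mm and 33 mm over a level cover, and the gripper is clear. The common offset of about 1.3 mm is within calibration.

```bash
python3 -c "
from bench import *
print(close_job())"
```

```text
the job is handed in; nothing more can be done
None
```

I tightened all four knobs clockwise to firm in cross order (red, opposite, then the other two), released them, and handed the job in at about 38 s; the cover measured level, and the hand-in gave no verdict.

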